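Put the moulder's gear away on its storage boards

ROBOT

A 7-joint arm with a two-finger parallel gripper is mounted at the origin on the work surface. World frame = base frame: x ahead of the robot, y to its left, z up, the work surface at z = 0. Lengths are in m, angles in rad, forces in N, time in s.
With the tool pointing down it reaches from about 0.35 to 0.9 m from the base axis. Payload 8.1 kg.
Tool frame: the origin (TCP) lies midway between the tips of the shut fingers; the grasp point (between the pads) lies 19 mm behind it (env.grip_point_offset is the distance from the TCP to the grasp point, in m); z points along the fingers, y is the line along which they close (so a half turn about z gives the same grasp; the last joint's range is limited). The gripper opens to 85 mm and grips with 20 to 120 N. Pads are 22 mm wide; open, the fingers measure 114 mm over their backs; the gripper's body (76 mm by 85 mm) begins 54 mm behind the grasp point. The pads swing forward as they close: fully open they stand 13 mm farther back than shut.
Start: joints at [1.16, 0.434, 0.025, 1.573, -0.012, 1.134, -0.075], TCP at [0.189, -0.596, 0.231] pointing down, gripper open.
Joint ranges: [-2.62, 2.62], [-0.44, 2.09], [-1.27, 1.32], [0.08, 2.57], [-1.32, 4.46], [0.12, 2], [-2.74, 2.74]. Speed limits (rad/s): [2.22, 2.22, 3.01, 3.01, 3.14, 3.14, 3.14].

INTERFACE

Orientations are given as a 3x3 rotation matrix whose columns are the frame's x, y, z axes.
In Python, from plant import env, optics gives the robot as it stands.
- The arm moves only by the shell command python3 -m inch 'ROWS' [FORCE]. ROWS is JSON, a list of rows, each a list of 5 numbers: the shift along the world's x, y, z in mm, then the turn about the world's z in degrees, then the gripper command: -1 is fully open, 1 is shut, values between are in proportion. A call has 1 to 20 rows; each row shifts and turns the commanded pose from where the row before left it; what a row does not reach is not made up. A row lasts 1/8 s, in which the tool goes at most 62.5 mm and 10.7 degrees, less where a joint would pass 70% of its speed; a pose out of reach is approached as far as the arm can. A call with a gripper value outside its range is refused whole. The fingers move at their own pace and stop on an object; FORCE is the grip in N (left out, the last holds). Time passes only in rows, so rows that do not move let the fingers close. It gives the time, the measured TCP pose, the force, the opening and the grip force at its end, in the units of the state.
- env.get_state(): the state, without advancing time (a new reading comes with each control period).
- optics.camera(name): name is "side" or "top" or "wrist"; returns a dict with "image" (400x640x3 uint8, red, green, blue), "range_z" (400x640 float32, m along the optical axis (not along the pixel's ray), 0 where there is no reading), "intrinsics" (3x3 intrinsics, pixels), "R" (3x3) and "t" (3): a world point X has camera coordinates R X + t; the wrist camera has in their place "tool_from_camera" (4x4, takes a point from camera to tool coordinates, whose origin is the TCP and whose axes are the flange's). Camera axes: x right, y down, z forward; pixel columns grow to the right and rows downward; lengths in m; the calibration is good to about 2 mm. A picture is of the moment at which its call begins: read the wrist's pose just before it.
- env.finish_job(): hands the job in; it is judged then, once.
The state is a dict: "t": time; "joint_positions": joint angles; "qd": joint speeds; "joint_efforts": joint torques, N m; "ee_pos": TCP position; "tcp_rot": TCP orientation; "wrist_force": force on the tool from outside, world axes, zero at the start; "ft_torque": the same for the moment, N m; "gripper_width": finger opening in m; "grip_force": force on a finger pad.
Only numpy, scipy, OpenCV 4.12 (cv2) and the standard library are available. Lean on these libraries where they do the work, as an engineer would, in place of code of your own. Each camera call takes 0.05 s, during which the arm holds its last target. There are 200 camera calls.

TASK

Put the spindle moulder's loose gear away: lay the push block, the try square and the cutterhead each flat on the plywood board that carries its silhouette, squarely covering it (the square's blade over the blade's silhouette), and stack the empty grey tote upright on top of the full one, turned end for end against it so that it stands on the rim instead of nesting down into it.

Things in the scene. Friction and masses are not known exactly. Their poses are not given: they have to be found in the camera images.
- push_block: Loose wooden push block, 0.2 kg: plywood sole 50 (x) x 110 (y) x 16 mm with a brown wooden grip bar above it along its y axis. The bar is 24 mm wide (x), 94 mm long (y), its underside 36 mm and its top 60 mm above the sole's underside. Origin: centre of the sole's underside, under the middle of the bar; z up. Both ends are alike.
- square: Loose L-shaped try square lying flat, 0.12 kg, 75 (x) x 100 (y) mm; origin: centre of that rectangle at the underside, z up. Dark wooden stock with brass top, 75 (x) x 20 (y) x 20 mm, along x, centred at y = -40 mm. Steel blade 22 mm wide, 3 mm thick, flush with the underside, centred at x = -26.5, from y = -30 to +50 mm. Grip the stock across its 20 mm, clear of the blade, about x = +4 mm.
- square_tip (a point): Middle of the free end of the try square's blade, at (-26.5, 50, 3) mm (top of the blade) in the square's frame.
- cutterhead: Loose round cutterhead, 0.35 kg, standing upright: aluminium drum 66 mm in diameter and 34 mm high with two dark knives set in its rim, and above it a steel hub 40 mm in diameter from 34 to 66 mm high, to grip. Origin: centre of its underside; z up. Any turn about z is the same.
- tote: Loose empty grey tote, 0.12 kg, 110 (x) x 64 (y) x 50 mm; origin: centre of underside. Its +x end, the front, is low (28 mm), the -x end full. Rim band 24 to 50 mm high, 64 mm wide outside, with inner channels at x = -48..-24 and 0..24 mm: grip across the 64 mm at x = -12. Lower body 41 mm wide, four feet under the channels. Same way round it nests 28 mm above its twin; end for end it stacks at 50.
- tote_front (a point): Middle of the top edge of the low front wall of the empty tote, at (55, 0, 28) mm in its frame.
- tote_full: Fixed grey tote standing on the bench, twin of the empty one (same size and axes, origin: centre of its underside, rim 50 mm high, low front at +x), with brass hardware lying low inside. The empty tote belongs on top, centre over centre, turned 180 degrees about z, so that its feet stand on this one's rim between the channels.
- block_board: fixed plywood storage board lying on the bench, 100 (x) x 120 (y) x 6 mm, carrying the flat dark silhouette of the push block's sole: a rectangle 50 (x) x 110 (y) mm centred on the board. Origin: centre of its underside (the flat top is 6 mm above it). The push block's origin and axes belong over the board's (either way round).
- square_board: fixed plywood storage board lying on the bench, 100 (x) x 120 (y) x 6 mm, carrying the flat dark silhouette of the try square: an L, stock bar along x at y = -40 mm, blade bar at x = -26.5 mm reaching to y = +50 mm. Origin: centre of its underside (the flat top is 6 mm above it). The square's origin and axes belong over the board's, blade to blade.
- cutter_board: fixed plywood storage board lying on the bench, 100 (x) x 120 (y) x 6 mm, carrying the flat dark silhouette of the cutterhead: a disc 66 mm in diameter centred on the board. Origin: centre of its underside (the flat top is 6 mm above it). The cutterhead's origin belongs over the board's, any turn.
Things that resemble listed ones, but are neither listed nor needed, are in the scene too. Leave any purple look-alike of the tote alone. What is shaped like the tote_full but blue is not meant.

How it is judged:
By the outcome, as a careful person would: the job done as asked, in the order asked, and still so for the second after the job is handed in, with the robot touching nothing.
It also fails if it takes over 120 s, if anything falls off the work surface, if the arm or the gripper's body presses on something with over 40 N, if the wrist force passes 120 N, or if a joint passes its speed limit or range.

## Working session

There is one attempt and no reset: what is moved stays moved. The work goes in short steps, Python scripts to look and compute and a shell command to move; the robot and the scene stay as the last step left them, time stands still between calls to the robot, and variables do not carry over. Pictures are saved under pics/ and viewed, at most 14 in all, crops included, and the job is handed in when it is done.

```bash
mkdir -p pics; ls; python3 - <<'E'
from plant import env, optics
import cv2,numpy as np
for n in("top","side"):
    c=optics.camera(n);cv2.imwrite(f"pics/{n}0.png",c["image"][:,:,::-1]);np.savez(f"pics/{n}0.npz",**c)
    print(n,c["intrinsics"].round(1).tolist(),c["R"].round(3).tolist(),c["t"])
s=env.get_state();print(s["ee_pos"],s["tcp_rot"].round(3) if hasattr(s["tcp_rot"],"round") else s["tcp_rot"],s["gripper_width"],env.grip_point_offset,s["t"])
print(optics.camera("wrist")["tool_from_camera"])
E
```

```text
pics
top [[429.7, 0.0, 315.4], [0.0, 429.7, 203.4], [0.0, 0.0, 1.0]] [[0.028, -0.999, 0.017], [-0.995, -0.029, -0.092], [0.092, -0.014, -0.996]] [-0.07639116  0.4706444   1.08819048]
side [[467.8, 0.0, 317.6], [0.0, 467.8, 203.4], [0.0, 0.0, 1.0]] [[-0.905, -0.425, -0.004], [-0.323, 0.693, -0.645], [0.277, -0.582, -0.764]] [0.38738454 0.21864778 1.00786384]
[ 0.18917452 -0.59520641  0.23060726] [[ 0.953  0.303 -0.001]
 [ 0.303 -0.953  0.001]
 [-0.    -0.001 -1.   ]] 0.08540090007097789 0.0187 0.1
[[ 2.65645843e-04 -9.58274718e-01 -2.85848726e-01  7.19291374e-02]
 [ 9.99999679e-01  3.85211929e-05  8.00185033e-04  4.75546317e-04]
 [-7.55785853e-04 -2.85848847e-01  9.58274421e-01 -1.42968708e-01]
 [ 0.00000000e+00  0.00000000e+00  0.00000000e+00  1.00000000e+00]]
```

View pics/top0.png

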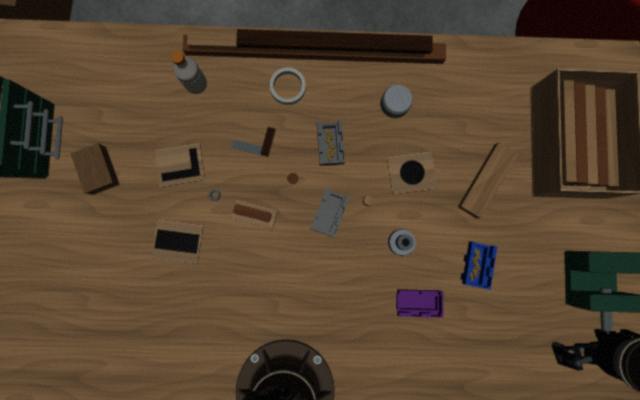

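View pics/side0.png

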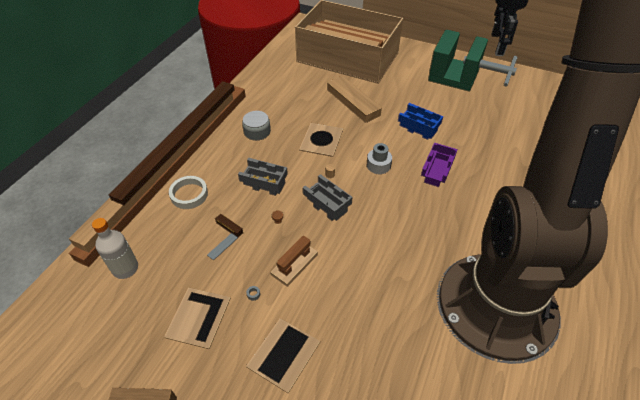

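The top view shows these candidates, each with its pixel:
- **Push block:** (254,213). The plain wood pieces at (95,168) and (490,180) are not it.
- **Square:** brass and dark stock at (267,141), blade at (247,147).
- **Cutterhead:** the stepped one at (402,242). The plain can is at (397,100) and the rings are at (288,86) and (215,195).
- **Empty tote:** grey, at (329,213). The purple one is at (419,303).
- **Full tote:** grey with brass, at (330,143). The blue one is at (480,265).
- **Boards:** block (178,242), square (181,165), cutter (412,172).

```bash
cat > h.py <<'E'
import numpy as np,cv2
from plant import env,optics
def shot(n,save=None):
    s=env.get_state();c=optics.camera(n)
    if n=="wrist":
        T=np.eye(4);T[:3,:3]=s["tcp_rot"];T[:3,3]=s["ee_pos"];T=T@c["tool_from_camera"]
        c["R"]=T[:3,:3].T;c["t"]=-T[:3,:3].T@T[:3,3]
    if save:cv2.imwrite(f"pics/{save}.png",c["image"][:,:,::-1])
    return c
def ray(c,uv,z):
    uv=np.atleast_2d(np.asarray(uv,float));K=c["intrinsics"];R=c["R"];o=-R.T@c["t"]
    d=np.c_[(uv-K[:2,2])/[K[0,0],K[1,1]],np.ones(len(uv))]@R
    return (o+d*((z-o[2])/d[:,2])[:,None])[:,:2]
def cloud(c):
    v,u=np.mgrid[:400,:640];K=c["intrinsics"];Z=c["range_z"]
    p=np.stack([(u-K[0,2])/K[0,0]*Z,(v-K[1,2])/K[1,1]*Z,Z],-1)
    return (p-c["t"])@c["R"]
def rect(c,mask,z):
    """largest blob -> world min-area rect at height z: centre mm, long side, short side, long axis angle deg"""
    m=cv2.morphologyEx(mask.astype(np.uint8),cv2.MORPH_OPEN,np.ones((2,2),np.uint8))
    cs,_=cv2.findContours(m,0,1);k=max(cs,key=cv2.contourArea)[:,0]
    P=ray(c,k,z)*1000;(cx,cy),_,_=r=cv2.minAreaRect(P.astype(np.float32));b=cv2.boxPoints(r)
    e=[b[1]-b[0],b[2]-b[1]];e.sort(key=np.linalg.norm);l=e[1]
    return np.round([cx,cy,np.linalg.norm(l),np.linalg.norm(e[0]),np.degrees(np.arctan2(l[1],l[0]))%180],1)
def box(m,x0,y0,x1,y1):
    o=np.zeros_like(m);o[y0:y1,x0:x1]=m[y0:y1,x0:x1];return o
E
python3 - <<'E'
from h import *
c=dict(np.load("pics/top0.npz"));P=cloud(c);g=c["image"].astype(int).sum(2)
print("table z",np.median(P[190:300,100:600,2])); 
for n,b,lo,z in[("pb",(228,192,285,232),.008,.016),("sq",(225,120,280,162),.012,.02),("cut",(385,225,420,260),.02,.034),("cuthub",(385,225,420,260),.055,.066),("tote",(308,188,350,238),.035,.05),("full",(314,118,348,168),.035,.05)]:
    m=box(P[...,2]>lo,*b);print(n,rect(c,m,z),"zmax",np.round(np.percentile(P[m][:,2],95),3))
for n,b in[("bb",(145,218,210,268)),("sb",(150,140,212,190)),("cb",(385,150,440,195))]:
    print(n,rect(c,box(g<110,*b),.006),"board",rect(c,box(P[...,2]>.003,*b),.006))
im=cv2.resize(c["image"][110:270,140:440,::-1],None,fx=2.6,fy=2.6,interpolation=2);cv2.imwrite("pics/crop0.png",np.clip(im*1.6,0,255).astype(np.uint8))
E
```

```text
table z 3.824416592218836e-05
pb [439.   92.4 110.1  49.8  76.9] zmax 0.062
sq [631.2  64.6  75.   21.2 166.5] zmax 0.024
cut [ 377.  -288.3   65.8   64.    64.9] zmax 0.068
cuthub [ 375.7 -288.7   39.8   36.9   91.6] zmax 0.069
tote [ 474.  -140.3   32.1    9.7  160.8] zmax 0.054
full [ 580.2 -104.3   62.7   20.8   95.6] zmax 0.052
bb [363.4 290.5 107.5  46.6  83.9] board [363.2 289.7 120.1  99.7  84.5]
sb [564.1 296.3  97.2  71.3 101.4] board [564.  295.2 119.7 100.  100.9]
cb [ 5.626e+02 -3.194e+02  5.930e+01  5.850e+01  5.000e-01] board [ 561.6 -318.4  120.   100.2   99.6]
```

View pics/crop0.png

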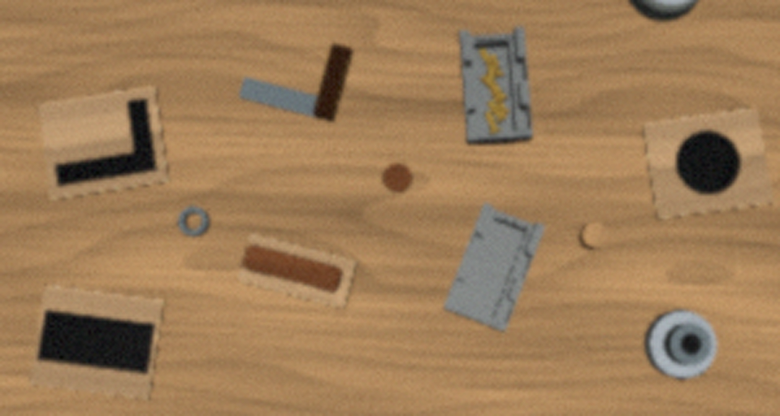

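The crop at 2.6x (origin 140,110) confirms the choices:
- The push block is at (298,270).
- The square's stock is at (333,80), with its blade pointing left to (277,97).
- The brass-filled full tote is at (497,88), low front not yet decided.
- The empty tote is at (495,268), the cutterhead at (682,344).

The sizes match the description.

```bash
python3 -m inch '[[18,49,-3,4.2,-1],[18,49,-3,4.2,-1],[18,49,-3,4.2,-1],[18,49,-3,4.2,-1],[18,49,-3,4.2,-1],[18,49,-3,4.2,-1],[18,49,-3,4.2,-1],[18,49,-3,4.2,-1],[18,49,-3,4.2,-1],[18,49,-3,4.2,-1],[18,49,-3,4.2,-1],[18,49,-3,4.2,-1],[18,49,-3,4.2,-1],[18,49,-3,4.2,-1],[0,0,0,0,-1],[0,0,0,0,-1]]' 40
python3 - <<'E'
from h import *
c=shot("wrist","w1");s=env.get_state();R=np.array(s["tcp_rot"]);print(s["ee_pos"],np.degrees(np.arctan2(R[1,1],R[0,1])),s["joint_positions"])
P=cloud(c);m=(P[...,2]>.045)&(P[...,2]<.08)&(np.hypot(P[...,0]-.439,P[...,1]-.092)<.08)
print(rect(c,m,.06));m=(P[...,2]>.010)&(P[...,2]<.08)&(np.hypot(P[...,0]-.439,P[...,1]-.092)<.08);print(rect(c,m,.016))
E
```

```text
t: 2.15
ee_pos: [0.4409, 0.0898, 0.189]
tcp_rot: [[0.235, 0.972, -0.001], [0.972, -0.235, -0.001], [-0.001, -0.001, -1.0]]
wrist_force: [0.4, -0.3, 0.1]
gripper_width: 0.0854
grip_force: 0.0
[0.44084891 0.08916605 0.18907126] -13.654778269624288 [ 0.20645582  0.26357491 -0.62600485  1.99724683  0.19094008  0.93895239
 -0.75512444]
[442.3  94.4  92.6  23.5  76.9]
[441.3  89.  118.3  49.8  76.9]
```

View pics/w1.png

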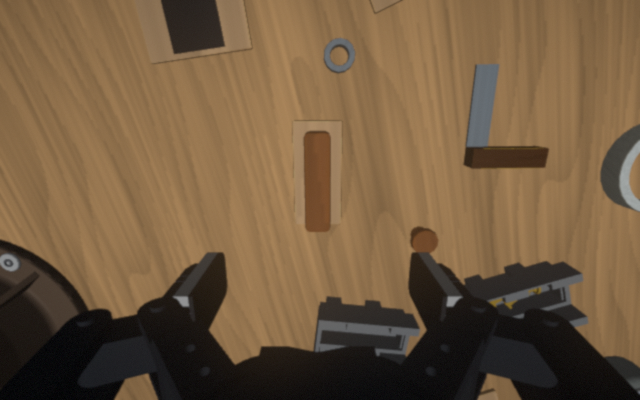

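The wrist view shows the push block's bar centred at (317,180), with the sole around it. Its position agrees with the top view to within 3 mm. I'll descend and grip.

```bash
python3 -m inch '[[0.5,2,-50,0.6,-1],[0.5,2,-50,0,-1],[0,0,-40,0,-1],[0,0,-19,0,-1],[0,0,0,0,1],[0,0,0,0,1],[0,0,0,0,1],[0,0,0,0,1],[0,0,0,0,1],[0,0,0,0,1],[0,0,20,0,1],[0,0,40,0,1],[0,0,40,0,1]]' 40
```

```text
t: 3.82
ee_pos: [0.4418, 0.0942, 0.1315]
tcp_rot: [[0.224, 0.975, -0.001], [0.975, -0.224, -0.0], [-0.0, -0.001, -1.0]]
wrist_force: [1.0, -0.1, -2.6]
gripper_width: 0.0235
grip_force: 45.7
```

```bash
python3 -m inch '[[-15.5,39,0,1.5,1],[-15.5,39,0,1.5,1],[-15.5,39,0,1.5,1],[-16,39,0,1.4,1],[-16,40,-20,1.4,1],[0,0,-10,0,1],[0,0,0,0,1],[0,0,0,0,1]]' 40
python3 - <<'E'
from h import *
c=shot("wrist","w2");s=env.get_state();R=np.array(s["tcp_rot"]);z=s["ee_pos"][2];print(s["ee_pos"],np.degrees(np.arctan2(R[1,1],R[0,1])))
P=cloud(c);n=np.hypot(P[...,0]-.363,P[...,1]-.290)<.09;g=c["image"].astype(int).sum(2)
print("block bar top",rect(c,n&(P[...,2]>z+.02)&(P[...,2]<z+.045),z+.03), "z",z)
print("board",rect(c,n&(P[...,2]>.003)&(P[...,2]<.012),.006))
E
```

```text
t: 4.82
ee_pos: [0.3645, 0.2893, 0.1006]
tcp_rot: [[0.101, 0.995, 0.0], [0.995, -0.101, -0.001], [-0.001, 0.0, -1.0]]
wrist_force: [0.4, -0.8, -2.1]
gripper_width: 0.0237
grip_force: 45.8
[0.36462487 0.28938362 0.10072904] -5.786276102748327
block bar top [367.3 296.4  78.7  52.6  61.2] z 0.10072903873461046
board [366.2 292.3 117.2  99.7  84.2]
```

View pics/w2.png

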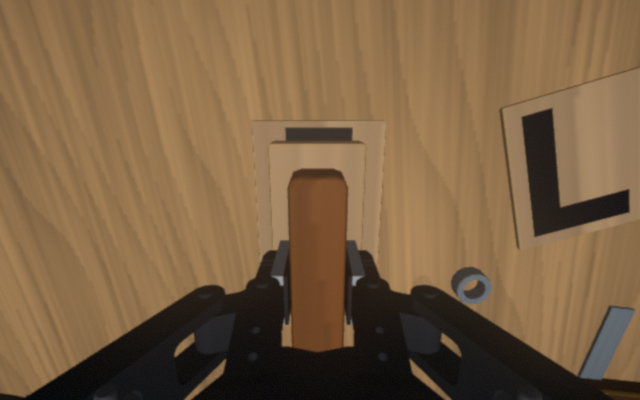

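The wrist view shows the held block's sole edge at (318,141) over the board edge at (318,121), parallel. The offset left, from both views, is about +1.3, +2.7 mm, so I'll lower and release.

```bash
python3 -m inch '[[1.3,2.7,-30,0,1],[0,0,-24,0,1],[0,0,-6,0,1],[0,0,-4,0,1],[0,0,0,0,1],[0,0,0,0,-1],[0,0,0,0,-1],[0,0,0,0,-1],[0,0,0,0,-1],[0,0,50,0,-1],[0,0,60,0,-1],[25,-20,30,-4,-1],[40,-40,0,-4,-1],[50,-50,0,-5,-1],[50,-40,0,-5,-1],[50,-30,0,-5,-1],[50,-20,0,-4,-1],[0,0,0,0,-1],[0,0,0,0,-1]]' 40
python3 - <<'E'
from h import *
c=shot("top","t3");P=cloud(c)
print("pb on board",rect(c,box(P[...,2]>.015,*(145,218,210,268)),.022),rect(c,box(P[...,2]>.05,*(145,218,210,268)),.066))
c=shot("wrist","w3");s=env.get_state();R=np.array(s["tcp_rot"]);print(s["ee_pos"],np.degrees(np.arctan2(R[1,1],R[0,1])),s["joint_positions"])
P=cloud(c);n=np.hypot(P[...,0]-.635,P[...,1]-.07)<.07
print("stock",rect(c,n&(P[...,2]>.013)&(P[...,2]<.03),.02))
n=np.hypot(P[...,0]-.637,P[...,1]-.105)<.1;i=c["image"].astype(int)
print("blade",rect(c,n&(i[...,2]>i[...,0]-5)&(P[...,2]<.012),.003))
E
```

```text
t: 7.25
ee_pos: [0.6225, 0.1003, 0.1758]
tcp_rot: [[0.539, 0.842, -0.001], [0.842, -0.539, 0.0], [-0.0, -0.001, -1.0]]
wrist_force: [0.0, 0.1, -0.5]
gripper_width: 0.0853
grip_force: 0.0
pb on board [363.5 293.6 117.   49.9  84.2] [363.4 288.5  95.6  24.   84.2]
[0.62207456 0.10088434 0.17635918] -32.551847280085404 [ 0.07750213  0.54149005 -0.48682469  1.59529241  0.27715228  1.07467864
 -1.05119084]
stock [634.7  65.7  74.9  22.2 167.1]
blade [619.5 118.9  79.7  20.5  77.2]
```

View pics/w3.png

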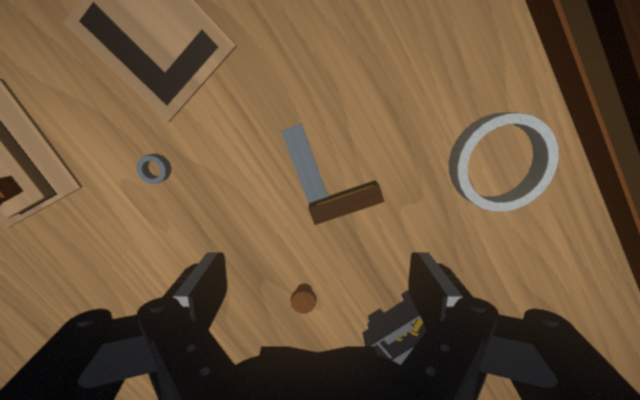

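The wrist view shows the stock centred at (346,202) and the blade ending at (293,130). The push block stands on its board in the top data. I'll turn to the square's stock, descend and grip.

```bash
python3 -m inch '[[1.3,-3.3,-10,9.9,-1],[1.3,-3.3,-10,9.9,-1],[1.3,-3.3,-10,9.9,-1],[1.3,-3.3,-10,9.9,-1],[1.3,-3.3,-10,9.9,-1],[1.3,-3.3,-10,9.9,-1],[1.3,-3.3,-10,9.9,-1],[1.3,-3.3,-10,9.9,-1],[1.3,-3.3,-10,9.9,-1],[1.3,-3.3,-10,9.9,-1],[1.3,-3.3,-10,9.9,-1],[0,0,0,0.3,-1],[0,0,0,0,-1]]'; python3 -c "
from h import *
s=env.get_state();R=np.array(s['tcp_rot']);print(s['ee_pos'],np.degrees(np.arctan2(R[1,1],R[0,1])),s['joint_positions'])"
```

```text
t: 8.98
ee_pos: [0.6372, 0.0643, 0.067]
tcp_rot: [[-0.972, 0.236, 0.001], [0.236, 0.972, 0.0], [-0.0, 0.001, -1.0]]
wrist_force: [-0.8, -0.1, -0.4]
gripper_width: 0.0852
grip_force: 0.0
[0.63724346 0.06427382 0.06701717] 76.37807986136386 [ 0.35220342  0.7989713  -0.87451131  1.64812111  0.69474694  1.0324549
  0.58656976]
```

```bash
python3 -m inch '[[0,0,-35,0.4,-1],[0,0,-20,0,-1],[0,0,-9.5,0,-1],[0,0,0,0,-1],[0,0,0,0,1],[0,0,0,0,1],[0,0,0,0,1],[0,0,0,0,1],[0,0,0,0,1],[0,0,0,0,1],[0,0,0,0,1]]' 40;python3 -m inch '[[0,0,20,0,1],[0,0,40,0,1],[0,0,30,0,1],[0,0,0,0,1]]'
python3 - <<'E'
from h import *
c=shot("wrist","w4")
E
```

```text
t: 10.35
ee_pos: [0.6379, 0.0638, 0.0024]
tcp_rot: [[-0.974, 0.226, 0.001], [0.226, 0.974, 0.0], [-0.001, 0.001, -1.0]]
wrist_force: [-1.0, -1.1, 5.3]
gripper_width: 0.0188
grip_force: 40.9
t: 10.85
ee_pos: [0.6388, 0.0642, 0.0952]
tcp_rot: [[-0.974, 0.226, 0.004], [0.226, 0.974, 0.001], [-0.004, 0.002, -1.0]]
wrist_force: [0.5, 0.1, -1.8]
gripper_width: 0.019
grip_force: 40.1
```

View pics/w4.png

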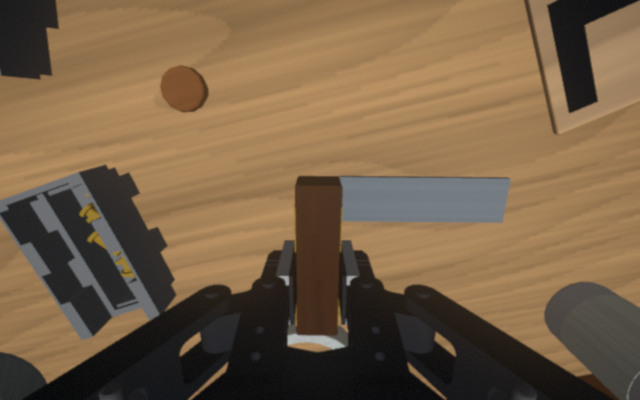

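The wrist view shows the square held level. The stock is at (318,250) between the pads, and the blade runs right to (509,200). I'll carry it above its board and measure both in one view.

```bash
python3 -m inch '[[-12.2,38.8,0,4.8,1],[-12.2,38.8,0,4.8,1],[-12.2,38.8,0,4.8,1],[-12.2,38.8,-20,4.8,1],[-12.2,38.8,-20,4.9,1],[0,0,-10,0,1],[0,0,0,0,1],[0,0,0,0,1]]'
python3 - <<'E'
from h import *
c=shot("wrist","w5");s=env.get_state();R=np.array(s["tcp_rot"]);print(s["ee_pos"],np.degrees(np.arctan2(R[1,1],R[0,1])))
np.savez("pics/w5.npz",**c);c=shot("top","t5");np.savez("pics/t5.npz",**c)
E
```

```text
t: 11.9
ee_pos: [0.5771, 0.256, 0.0418]
tcp_rot: [[-0.982, -0.189, 0.0], [-0.189, 0.982, -0.001], [0.0, -0.001, -1.0]]
wrist_force: [0.1, -0.2, -0.0]
gripper_width: 0.019
grip_force: 40.0
[0.57724158 0.25622393 0.04208529] 100.89800097782118
```

View pics/w5.png

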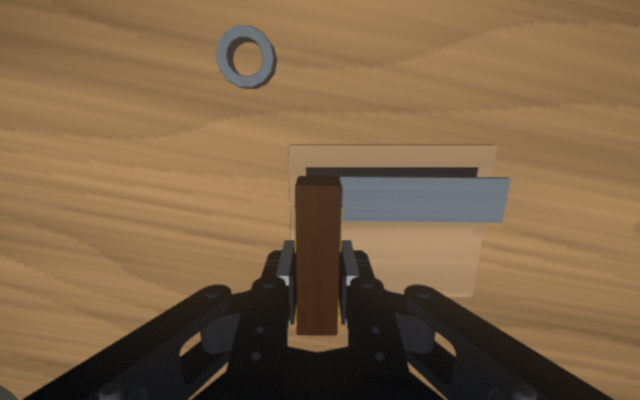

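```bash
python3 - <<'E'
from h import *
c=dict(np.load("pics/w5.npz"));a=np.radians(100.9);y=np.array([np.cos(a),np.sin(a)]);x=np.array([y[1],-y[0]])
T=np.array([.57724,.25622])
for n,uv,z in[("blade tip outer",(510,178),.0427),("blade tip inner",(504,222),.0427),("stock top end L",(297,177.5),.0597),("stock top end R",(341,177.5),.0597),("sil tip outer",(478,168),.006),("sil corner",(306,167.5),.006),("board c1",(289,145),.006),("board c2",(496,145),.006),("board c3",(474,297),.006)]:
    p=ray(c,uv,z)[0];print(n,(p*1000).round(1),"rel TCP in sq axes",((p-T)@x*1000).round(1),((p-T)@y*1000).round(1))
E
```

```text
blade tip outer [519.4 335.9] rel TCP in sq axes -41.8 89.2
blade tip inner [540.7 341. ] rel TCP in sq axes -19.9 90.1
stock top end L [534.1 238.6] rel TCP in sq axes -45.7 -9.1
stock top end R [530.6 256.4] rel TCP in sq axes -45.7 9.0
sil tip outer [520.9 339.8] rel TCP in sq axes -39.5 92.7
sil corner [539.6 241.4] rel TCP in sq axes -39.8 -7.5
board c1 [528.6 229.5] rel TCP in sq axes -52.8 -17.0
board c2 [506.3 345.4] rel TCP in sq axes -52.8 101.0
board c3 [603.8 366. ] rel TCP in sq axes 46.9 102.8
```

```bash
python3 -m inch '[[1.2,3,-18,0,1],[0,0,-11,0,1],[0,0,-5,0,1],[0,0,0,0,1],[0,0,0,0,-1],[0,0,0,0,-1],[0,0,0,0,-1],[0,0,0,0,-1],[0,0,40,0,-1],[-40,10,50,0,-1],[-40,10,30,0,-1],[0,0,0,0,-1],[0,0,0,0,-1]]'
python3 - <<'E'
from h import *
c=shot("wrist","w6");s=env.get_state();R=np.array(s["tcp_rot"]);print(s["ee_pos"],np.degrees(np.arctan2(R[1,1],R[0,1])),s["joint_positions"])
P=cloud(c)
n=np.hypot(P[...,0]-.565,P[...,1]-.295)<.1
print("stock",rect(c,n&(P[...,2]>.018)&(P[...,2]<.04),.026));i=c["image"].astype(int)
print("blade",rect(c,n&(i[...,2]>i[...,0]+3)&(i.sum(2)>120)&(P[...,2]<.016),.009))
print("board",rect(c,n&(P[...,2]>.003)&(P[...,2]<.04),.006))
n=np.hypot(P[...,0]-.363,P[...,1]-.290)<.09
if n.any():
  print("bar",rect(c,n&(P[...,2]>.05)&(P[...,2]<.08),.066),"bboard",rect(c,n&(P[...,2]>.003)&(P[...,2]<.1),.006))
E
```

```text
t: 13.62
ee_pos: [0.4997, 0.2796, 0.1258]
tcp_rot: [[-0.982, -0.191, 0.001], [-0.191, 0.982, -0.001], [-0.0, -0.001, -1.0]]
wrist_force: [0.9, 0.3, -1.4]
gripper_width: 0.0855
grip_force: 0.0
[0.49984857 0.27921675 0.12528809] 100.95532149839919 [ 0.07486009  0.69276882 -1.03763771  1.76903033  0.67279347  1.08271094
  0.56218089]
stock [571.1 259.4  77.8  21.   10.8]
blade [537.7 303.4  78.4  20.7 101.1]
board [566.4 298.1 119.6 101.4 101.1]
bar [368.2 293.6  90.5  26.7  84.5] bboard [371.6 295.3 126.5  89.1  84.4]
```

View pics/w6.png

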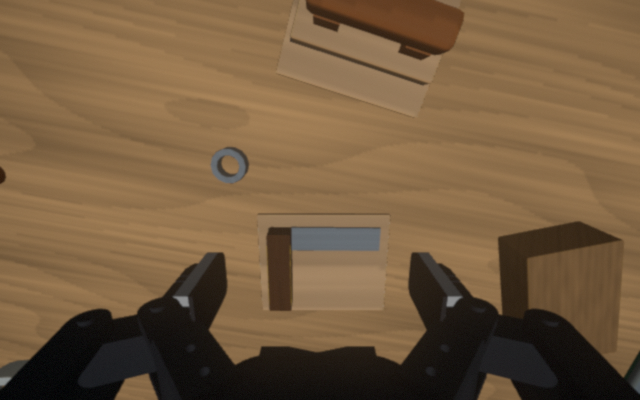

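The wrist view shows the square on its board: stock at (279,270), blade at (335,238), sitting square. The blade is within 1 mm of where it belongs. Next is the cutterhead.

```bash
python3 -m inch '[[-10.3,-47.3,20,-8.4,-1],[-10.3,-47.3,20,-8.4,-1],[-10.3,-47.3,10,-8.4,-1],[-10.3,-47.3,0,-8.4,-1],[-10.3,-47.3,0,-8.4,-1],[-10.3,-47.3,0,-8.4,-1],[-10.3,-47.3,0,-8.4,-1],[-10.3,-47.3,0,-8.4,-1],[-10.3,-47.3,0,-8.4,-1],[-10.3,-47.3,0,-8.4,-1],[-10.3,-47.3,0,-8.4,-1],[-9,-47.3,0,-8.4,-1],[0,0,0,0,-1],[0,0,0,0,-1],[0,0,0,0,-1]]'
python3 - <<'E'
from h import *
c=shot("wrist","w7");s=env.get_state();R=np.array(s["tcp_rot"]);print(s["ee_pos"],np.degrees(np.arctan2(R[1,1],R[0,1])),s["joint_positions"])
np.savez("pics/w7.npz",**c)
P=cloud(c);n=np.hypot(P[...,0]-.377,P[...,1]+.288)<.06
print("hub",rect(c,n&(P[...,2]>.06)&(P[...,2]<.08),.066))
print("drum",rect(c,n&(P[...,2]>.025)&(P[...,2]<.08),.034))
c=shot("top");P=cloud(c);g=c["image"].astype(int).sum(2)
b=(145,218,210,268);print("top bar",rect(c,box(P[...,2]>.05,*b),.066),"board",rect(c,box(P[...,2]>.003,*b),.006))
cv2.imwrite("pics/c7.png",cv2.convertScaleAbs(cv2.resize(c["image"][130:280,140:220,::-1],None,fx=4,fy=4,interpolation=2),alpha=1.6))
E
```

```text
t: 15.55
ee_pos: [0.3771, -0.2864, 0.1758]
tcp_rot: [[-0.006, 1.0, -0.0], [1.0, 0.006, 0.001], [0.001, -0.0, -1.0]]
wrist_force: [-0.4, -0.0, -0.5]
gripper_width: 0.0858
grip_force: 0.0
[ 0.3771248  -0.28641949  0.17593036] 0.36771703629855185 [ 1.10623709  0.33910777 -0.70990641  1.95914061  0.27148209  0.93914833
  0.26863645]
hub [ 379.5 -288.9   40.1   38.9   74.1]
drum [ 379.9 -289.    66.5   65.2   72.2]
top bar [363.3 288.9  94.8  24.1  84.5] board [363.4 294.2 127.4 100.   84.4]
```

View pics/w7.png

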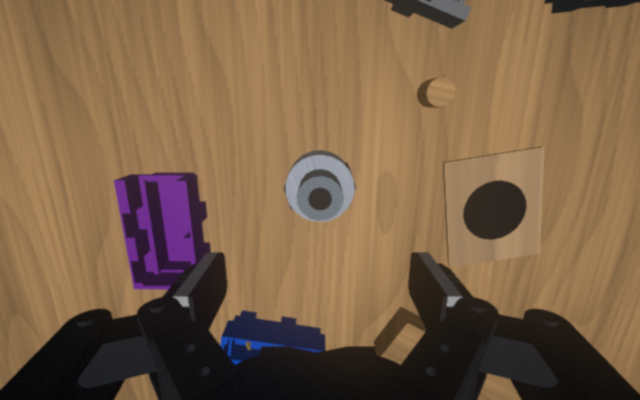

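View pics/c7.png

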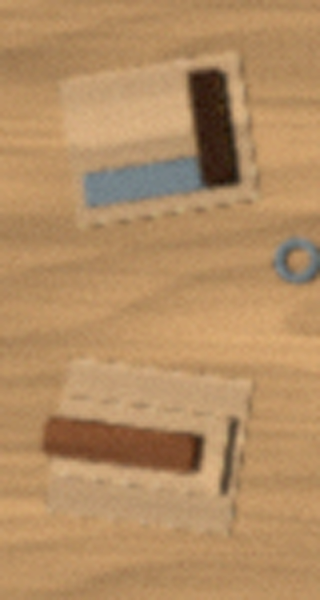

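The crop shows the square covering its L. The push block has a dark strip at its right end, from x≈222 to 238, so I'll check whether that is uncovered silhouette.

```bash
python3 - <<'E'
from h import *
c=shot("top");g=c["image"].astype(int).sum(2)
print(g[240:249,188:208])
c0=dict(np.load("pics/top0.npz"))
a=np.radians(84.2);y=np.array([np.cos(a),np.sin(a)])
f=lambda uv,z:((ray(c,uv,z)[0]-[.3633,.2901])@y*1000).round(1)
for u in range(193,205):print(u,f((u,244.5),.022),f((u,244.5),.006))
E
```

```text
[[106  79 121 238 292 306 308 301 257 160 185 293 296 262 266 262 260 274
  268 277]
 [114  86 147 257 293 297 291 282 220 153 197 276 280 273 273 273 275 274
  272 271]
 [ 99  95 162 274 303 304 292 274 194 144 206 275 247 260 269 267 262 262
  268 270]
 [101  79 175 276 309 311 308 273 172 140 226 248 223 249 256 260 266 273
  255 255]
 [ 90 103 198 289 313 309 313 282 166 131 219 247 203 245 261 265 263 264
  269 271]
 [101 127 224 301 317 319 303 283 158 140 235 250 214 261 276 269 270 273
  272 268]
 [ 94 136 246 307 317 318 321 273 163 147 240 258 240 263 278 272 279 278
  283 274]
 [136 188 269 316 328 326 314 239 152 158 242 247 255 263 278 272 275 277
  277 270]
 [246 259 307 325 337 328 296 224 129 169 236 242 260 269 273 274 270 268
  268 268]]
193 -44.1 -39.9
194 -46.6 -42.5
195 -49.2 -45.0
196 -51.7 -47.6
197 -54.2 -50.1
198 -56.7 -52.7
199 -59.2 -55.2
200 -61.8 -57.8
201 -64.3 -60.4
202 -66.8 -62.9
203 -69.3 -65.5
204 -71.8 -68.0
```

```bash
python3 - <<'E'
from h import *
c0=dict(np.load("pics/top0.npz"));P=cloud(c0);print("orig bar top cam",rect(c0,box(P[...,2]>.05,228,192,285,232),.06))
c=shot("side");np.savez("pics/s8.npz",**c)
cv2.imwrite("pics/c8.png",cv2.convertScaleAbs(cv2.resize(c["image"][300:400,230:340,::-1],None,fx=6,fy=6,interpolation=2),alpha=1.5))
E
```

```text
orig bar top cam [439.   92.4  92.9  23.8  76.7]
```

View pics/c8.png

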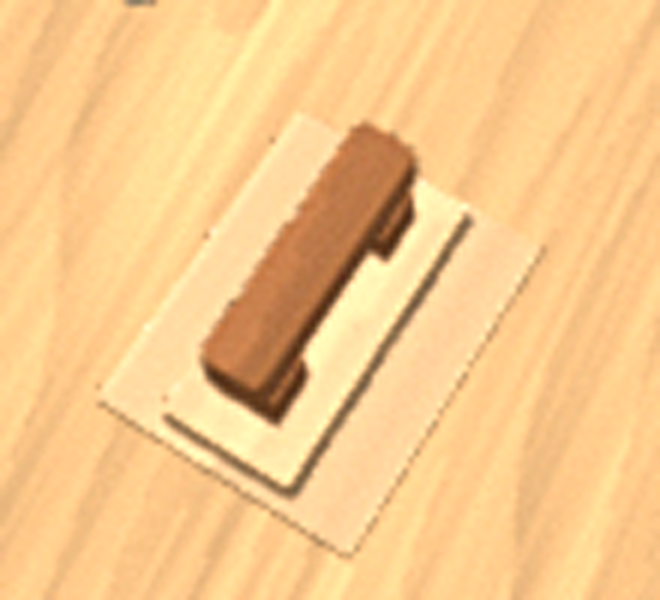

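```bash
python3 - <<'E'
from h import *
c=dict(np.load("pics/s8.npz"))
q=lambda p,z:ray(c,np.array(p)/6+[230,300]-.4,z)*1000
b=q([(100,402),(350,556),(545,250),(300,113)],.006);m=b.mean(0);a=np.radians(84.3);y=np.array([np.cos(a),np.sin(a)]);x=np.array([y[1],-y[0]])
print("board",m,((b-m)@x).round(1),((b-m)@y).round(1))
for n,z,p in[("sole bottom",.006,[(165,427),(293,498),(472,226)]),("sole top",.022,[(165,413),(290,487),(470,213)])]:
    s=q(p,z)-m;print(n,(s@x).round(1),(s@y).round(1))
E
```

```text
board [364.99757107 292.89191125] [ 48.6 -48.5 -49.7  49.6] [ 59.6  58.9 -59.6 -58.9]
sole bottom [ 25.6 -22.9 -24. ] [ 55.4  53.1 -54.2]
sole top [ 23.3 -24.2 -25.1] [ 55.8  54.8 -51.8]
```

Measured in the side view, the sole is centred on its board to within 1 mm. The dark strip is only the shaded sole face. Now the cutterhead, whose hub is at (320,196) in the wrist view.

```bash
python3 -m inch '[[1.2,-2.3,-50,0,-1],[0,0,-50,0,-1],[0,0,-30,0,-1],[0,0,-9,0,-1],[0,0,0,0,1],[0,0,0,0,1],[0,0,0,0,1],[0,0,0,0,1],[0,0,0,0,1],[0,0,0,0,1]]' 50;python3 -m inch '[[0,0,20,0,1],[0,0,40,0,1],[0,0,0,0,1]]'
```

```text
t: 17.0
ee_pos: [0.3788, -0.2903, 0.0384]
tcp_rot: [[-0.004, 1.0, 0.002], [1.0, 0.004, -0.002], [-0.002, 0.002, -1.0]]
wrist_force: [-0.1, 0.5, 6.6]
gripper_width: 0.0386
grip_force: 49.4
t: 17.38
ee_pos: [0.3796, -0.2908, 0.0999]
tcp_rot: [[-0.004, 1.0, 0.004], [1.0, 0.004, -0.003], [-0.004, 0.004, -1.0]]
wrist_force: [0.3, -0.5, -2.8]
gripper_width: 0.0384
grip_force: 51.6
```

```bash
python3 -m inch '[[46.4,-7.6,0,0,1],[46.4,-7.6,0,0,1],[46.4,-7.6,0,0,1],[46.4,-7.6,-10,0,1],[0,0,-20,0,1],[0,0,0,0,1],[0,0,0,0,1]]'
python3 - <<'E'
from h import *
c=dict(np.load("pics/w7.npz"));P=cloud(c);g=c["image"].astype(int).sum(2);n=np.hypot(P[...,0]-.562,P[...,1]+.319)<.08
print("w7 disc",rect(c,n&(g<100),.006),"board",rect(c,n&(P[...,2]>.003),.006))
c=shot("wrist","w9");s=env.get_state();print(s["ee_pos"]);z=s["ee_pos"][2]-.038
P=cloud(c);g=c["image"].astype(int).sum(2);n=np.hypot(P[...,0]-.562,P[...,1]+.319)<.1
b=n&(P[...,2]>.003)&(P[...,2]<.012);print("board",rect(c,b,.006),z)
E
```

```text
t: 18.25
ee_pos: [0.5623, -0.3203, 0.0669]
tcp_rot: [[-0.004, 1.0, -0.001], [1.0, 0.004, -0.0], [-0.0, -0.001, -1.0]]
wrist_force: [1.0, 0.2, -3.4]
gripper_width: 0.0384
grip_force: 52.0Traceback (most recent call last):
  File "<stdin>", line 3, in <module>
  File "h.py", line 21, in rect
    cs,_=cv2.findContours(m,0,1);k=max(cs,key=cv2.contourArea)[:,0]
                                   ~~~^^^^^^^^^^^^^^^^^^^^^^^^
ValueError: max() iterable argument is empty
```

```bash
python3 - <<'E'
from h import *
c=dict(np.load("pics/w7.npz"));P=cloud(c);n=np.hypot(P[...,0]-.562,P[...,1]+.319)<.08
print("w7 board",rect(c,n&(P[...,2]>.003),.006))
c=shot("wrist","w9");np.savez("pics/w9.npz",**c);z=env.get_state()["ee_pos"][2]-.038
P=cloud(c);n=np.hypot(P[...,0]-.562,P[...,1]+.319)<.1
print("board",rect(c,n&(P[...,2]>.003)&(P[...,2]<.013),.006),z)
def circ(c,m,z):
    k=max(cv2.findContours(m.astype(np.uint8),0,1)[0],key=cv2.contourArea)[:,0];p=ray(c,k,z)*1000;return p
m=n&(P[...,2]>z+.02)&(P[...,2]<z+.042);print("drum top",rect(c,m,z+.034),m.sum())
# fit circle of drum on far edge only (not hidden by fingers)
p=circ(c,m,z+.034);far=p[p[:,1]>p[:,1].max()-22]
A=np.c_[2*far,np.ones(len(far))];s=np.linalg.lstsq(A,(far**2).sum(1),rcond=None)[0];print("fit",s[:2],np.sqrt(s[2]+s[:2]@s[:2]))
E
```

```text
w7 board [ 564.6 -318.8  120.5  100.8   99.8]
board [ 564.8 -317.8  118.7   99.5   99.7] 0.029513599215067444
drum top [ 5.623e+02 -3.015e+02  6.760e+01  3.660e+01  3.000e-01] 4798
fit [ 562.39894674 -299.44020515] 19.479736555155878
```

```bash
python3 -m inch '[[2,-0.5,-10,0,1],[0,0,-9,0,1],[0,0,-4,0,1],[0,0,0,0,1],[0,0,0,0,-1],[0,0,0,0,-1],[0,0,0,0,-1],[0,0,0,0,-1],[0,0,50,0,-1],[0,0,60,0,-1],[-10,45,20,-8,-1],[-25,45,0,-9,-1],[-25,40,0,-9,-1],[-25,20,0,-9,-1],[0,0,0,0,-1],[0,0,0,0,-1]]'
python3 - <<'E'
from h import *
c=shot("top","t10");P=cloud(c);b=(380,145,445,200)
print("hub",rect(c,box(P[...,2]>.06,*b),.072),"drum",rect(c,box(P[...,2]>.03,*b),.04))
c=shot("wrist","w10");np.savez("pics/w10.npz",**c);s=env.get_state();R=np.array(s["tcp_rot"]);print(s["ee_pos"],np.degrees(np.arctan2(R[1,1],R[0,1])),s["joint_positions"])
E
```

```text
t: 20.3
ee_pos: [0.4812, -0.1712, 0.1743]
tcp_rot: [[0.569, 0.822, 0.001], [0.822, -0.569, -0.001], [-0.0, 0.001, -1.0]]
wrist_force: [0.2, -0.1, 0.3]
gripper_width: 0.0852
grip_force: 0.0
hub [ 551.7 -303.6  162.6  136.3   91.7] drum [ 557.2 -311.3  167.6  140.4   91.7]
[ 0.48126379 -0.17141319  0.17402042] -34.76091800588557 [ 0.66743098  0.3696693  -0.55426134  1.88741603  0.23604234  0.94870234
 -0.60187118]
```

View pics/w10.png

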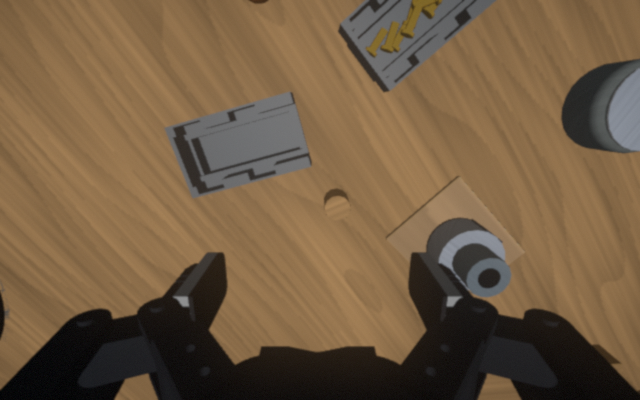

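The wrist view shows the empty tote at (240,145), the full one with brass at (415,40), and the cutterhead on its board at (475,255). I'll get the tote axes and low ends from the range data.

```bash
python3 - <<'E'
from h import *
def tote(c,ctr,lab):
    P=cloud(c);n=np.hypot(P[...,0]-ctr[0],P[...,1]-ctr[1])<.075
    m=n&(P[...,2]>.012)&(P[...,2]<.07)
    Q=P[m][:,:2].astype(np.float32)*1000
    hi=P[m&(P[...,2]>.043)&(P[...,2]<.056)];r=cv2.minAreaRect((hi[:,:2]*1000).astype(np.float32));b=cv2.boxPoints(r)
    e=sorted([b[1]-b[0],b[2]-b[1]],key=np.linalg.norm)[1];a=np.arctan2(e[1],e[0]);u=np.array([np.cos(a),np.sin(a)]);v=np.array([-u[1],u[0]])
    print(lab,"hi rect",np.round(r[0],1),np.round(r[1],1),"ang",np.degrees(a).round(1))
    ra=cv2.minAreaRect(Q);print("  all rect",np.round(ra[0],1),np.round(ra[1],1),ra[2])
    d=P[m];w=(d[:,:2]*1000-r[0]);s=w@u;t=w@v
    print("  s:zmax,tmin,tmax",[(k,int(1000*np.percentile(d[q,2],95)),int(t[q].min()),int(t[q].max())) for k in range(-75,75,6) if (q:=(s>=k)&(s<k+6)).sum()>5])
t0=dict(np.load("pics/top0.npz"));w=dict(np.load("pics/w10.npz"))
tote(t0,(.465,-.135),"empty top");tote(w,(.465,-.135),"empty wrist");tote(t0,(.59,-.11),"full top");tote(w,(.59,-.11),"full wrist")
E
```

```text
empty top hi rect [ 452.9 -100.9] [ 64.  101.5] ang -19.4
  all rect [ 473.8 -125.8] [103.9 144.9] 40.97801208496094
  s:zmax,tmin,tmax [(-51, 49, -31, -18), (-45, 52, -31, -17), (-39, 49, -31, 19), (-33, 49, -31, 25), (-27, 52, -31, 30), (-21, 52, -31, 31), (-15, 51, -30, 31), (-9, 51, -31, 31), (-3, 49, -31, 31), (3, 48, -31, 31), (9, 48, -31, 30), (15, 50, -31, 31), (21, 52, -30, 31), (27, 52, -31, 31), (33, 51, -31, 31), (39, 51, -31, 31), (45, 50, -83, 30), (51, 31, -91, 22), (57, 31, -92, -69), (63, 30, -88, -69), (69, 32, -82, -72)]
empty wrist hi rect [ 451.7 -102.4] [ 64.1 103.1] ang -19.6
  all rect [ 473.2 -126.5] [104.9 145.8] 41.273868560791016
  s:zmax,tmin,tmax [(-57, 50, -31, -21), (-51, 50, -31, -17), (-45, 50, -31, -17), (-39, 50, -32, 22), (-33, 50, -31, 27), (-27, 51, -31, 31), (-21, 51, -31, 31), (-15, 51, -32, 31), (-9, 51, -31, 32), (-3, 50, -31, 32), (3, 50, -31, 31), (9, 50, -31, 32), (15, 50, -32, 31), (21, 51, -31, 31), (27, 51, -31, 31), (33, 51, -31, 31), (39, 51, -31, 32), (45, 51, -31, 32), (51, 50, -90, 31), (57, 31, -92, -68), (63, 31, -89, -68), (69, 31, -84, -70)]
full top hi rect [617.9 -97.6] [86.6 64.2] ang 5.9
  all rect [618.2 -97.5] [88.3 64.3] 5.819985866546631
  s:zmax,tmin,tmax [(-45, 51, -31, 30), (-39, 50, -31, 32), (-33, 49, -31, 32), (-27, 47, -31, 32), (-21, 49, -30, 31), (-15, 51, -30, 30), (-9, 52, -31, 30), (-3, 51, -31, 31), (3, 50, -31, 32), (9, 51, -29, 31), (15, 50, -30, 31), (21, 50, -30, 30), (27, 49, -31, 30), (33, 48, -32, 30), (39, 49, -32, 4)]
full wrist hi rect [618.2 -99.3] [88.2 64.1] ang 5.6
  all rect [618.7 -99.2] [89.3 64.1] 5.617527484893799
  s:zmax,tmin,tmax [(-45, 51, -31, 32), (-39, 51, -32, 31), (-33, 50, -32, 32), (-27, 50, -31, 31), (-21, 49, -31, 31), (-15, 50, -31, 30), (-9, 50, -32, 22), (-3, 50, -31, 22), (3, 51, -31, 20), (9, 50, -31, 17), (15, 50, -31, 8), (21, 50, -31, 9), (27, 49, -32, 4), (33, 50, -31, 0), (39, 51, -32, -17)]
```

```bash
cat > tt.py <<'E'
from h import *
def tote(c,ctr,lab,zo=0,r0=.063):
    P=cloud(c);n=np.hypot(P[...,0]-ctr[0],P[...,1]-ctr[1])<r0
    m=n&(P[...,2]>.012+zo)&(P[...,2]<.065+zo)
    d=P[m];r=cv2.minAreaRect((d[:,:2]*1000).astype(np.float32));b=cv2.boxPoints(r)
    e=sorted([b[1]-b[0],b[2]-b[1]],key=np.linalg.norm)[1];a=np.arctan2(e[1],e[0]);u=np.array([np.cos(a),np.sin(a)]);v=np.array([-u[1],u[0]])
    w=d[:,:2]*1000-r[0];s=w@u;t=w@v
    print(lab,"rect",np.round(r[0],1),np.round(r[1],1),"ang",np.degrees(a).round(1))
    print("  s:z95,z50(centre)",[(k,int(1000*np.percentile(d[q,2],95)),int(1000*np.median(d[q&(abs(t)<10),2])) if (q&(abs(t)<10)).sum() else -1) for k in range(-60,60,4) if (q:=(s>=k)&(s<k+4)).sum()>3])
E
python3 - <<'E'
from tt import *
t0=dict(np.load("pics/top0.npz"));w=dict(np.load("pics/w10.npz"))
tote(t0,(.447,-.099),"empty top");tote(w,(.447,-.10),"empty wrist");tote(t0,(.623,-.097),"full top",r0=.068);tote(w,(.625,-.098),"full wrist",r0=.068)
E
```

```text
empty top rect [449.2 -99.5] [ 64.  110.5] ang -19.7
  s:z95,z50(centre) [(-56, 51, 49), (-52, 50, 23), (-48, 50, -1), (-44, 33, -1), (-40, 52, -1), (-36, 49, -1), (-32, 50, -1), (-28, 48, -1), (-24, 50, -1), (-20, 52, -1), (-16, 51, -1), (-12, 52, -1), (-8, 51, -1), (-4, 52, -1), (0, 50, -1), (4, 48, -1), (8, 48, -1), (12, 49, -1), (16, 48, -1), (20, 50, -1), (24, 51, -1), (28, 51, -1), (32, 52, -1), (36, 50, -1), (40, 51, -1), (44, 52, 22), (48, 50, 24), (52, 51, 28)]
empty wrist rect [ 448.3 -101.2] [ 64.1 110.5] ang -19.6
  s:z95,z50(centre) [(-56, 51, 50), (-52, 50, 35), (-48, 50, 18), (-44, 50, -1), (-40, 50, -1), (-36, 50, -1), (-32, 50, -1), (-28, 50, -1), (-24, 51, -1), (-20, 51, -1), (-16, 51, -1), (-12, 51, -1), (-8, 51, -1), (-4, 51, -1), (0, 50, -1), (4, 50, -1), (8, 50, -1), (12, 50, -1), (16, 50, -1), (20, 50, -1), (24, 51, -1), (28, 51, -1), (32, 51, -1), (36, 51, -1), (40, 51, -1), (44, 51, -1), (48, 50, 26), (52, 50, 28)]
full top rect [629.5 -96.3] [110.9  64.3] ang 5.8
  s:z95,z50(centre) [(-56, 50, 43), (-52, 51, 48), (-48, 48, -1), (-44, 42, 12), (-40, 48, 12), (-36, 45, -1), (-32, 49, 19), (-28, 45, 16), (-24, 51, 13), (-20, 53, 15), (-16, 52, 16), (-12, 50, 20), (-8, 50, 19), (-4, 51, 17), (0, 50, 18), (4, 50, 17), (8, 49, 21), (12, 50, 14), (16, 49, 14), (20, 46, 16), (24, 50, 16), (28, 49, 15), (32, 51, 14), (36, 50, 14), (40, 51, 12), (44, 51, 17), (48, 50, 23), (52, 49, 27)]
full wrist rect [623.9 -98.7] [99.6 64.1] ang 5.6
  s:z95,z50(centre) [(-52, 51, 41), (-48, 51, 50), (-44, 51, -1), (-40, 50, 13), (-36, 50, 13), (-32, 50, 12), (-28, 50, 17), (-24, 49, 17), (-20, 50, 16), (-16, 50, 16), (-12, 51, 16), (-8, 50, 18), (-4, 50, 22), (0, 51, 20), (4, 50, 21), (8, 51, 21), (12, 49, 20), (16, 50, 17), (20, 49, 15), (24, 49, 15), (28, 50, 16), (32, 51, 17), (36, 51, -1), (40, 51, -1), (44, 51, -1), (48, 50, -1)]
```

Both totes are found:
- **Empty:** centre (449,-100), low front toward -19.7°.
- **Full:** centre (629,-96), low front toward 5.8°.

Both measure 110 x 64 mm with the rim at 50 mm. The empty tote needs a turn of -154.5°. I'll go above its grip point.

```bash
python3 -m inch '[[-4.3,7.5,-7,10.5,-1],[-4.3,7.5,-7,10.5,-1],[-4.3,7.5,-7,10.5,-1],[-4.3,7.5,-7,10.5,-1],[-4.3,7.5,-7,10.5,-1],[-4.3,7.5,-7,10.5,-1],[-4.3,7.5,-7,10.5,-1],[-4.3,7.5,-7,10.5,-1],[-4.3,7.5,-7,10.5,-1],[-4.3,7.5,-7,10.5,-1],[0,0,0,0,-1],[0,0,0,0,-1]]'; python3 - <<'E'
from tt import *
s=env.get_state();R=np.array(s['tcp_rot']);print(s['ee_pos'],np.degrees(np.arctan2(R[1,1],R[0,1])),s['joint_positions'])
c=shot("wrist","w11");tote(c,(.449,-.1),"empty wrist")
c=shot("top","t11");P=cloud(c);b=(385,145,437,190);
print("hub",rect(c,box((P[...,2]>.055)&(P[...,2]<.09),*b),.072),"drum",rect(c,box((P[...,2]>.03)&(P[...,2]<.09),*b),.04),"board",rect(c,box((P[...,2]>.003)&(P[...,2]<.09),*b),.006))
E
```

```text
t: 21.9
ee_pos: [0.4382, -0.0962, 0.1042]
tcp_rot: [[-0.939, 0.343, 0.0], [0.343, 0.939, 0.001], [-0.0, 0.001, -1.0]]
wrist_force: [-0.1, 0.1, 0.8]
gripper_width: 0.0852
grip_force: 0.0
[ 0.43817948 -0.09616209  0.10415169] 69.95824741272723 [ 0.84450659  0.50338025 -0.9778195   2.08230033  0.56402615  0.84426636
  0.7528392 ]
empty wrist rect [ 448.4 -101. ] [ 64.4 110.8] ang -19.5
  s:z95,z50(centre) [(-56, 51, 49), (-52, 51, 50), (-48, 50, -1), (-44, 50, -1), (-40, 50, -1), (-36, 50, -1), (-32, 50, -1), (-28, 50, -1), (-24, 51, -1), (-20, 51, -1), (-16, 51, -1), (-12, 51, -1), (-8, 51, -1), (-4, 51, -1), (0, 51, -1), (4, 50, -1), (8, 50, -1), (12, 50, -1), (16, 50, -1), (20, 50, -1), (24, 50, -1), (28, 51, -1), (32, 51, -1), (36, 51, -1), (40, 51, -1), (44, 50, 18), (48, 50, 25), (52, 50, 28)]
hub [ 5.617e+02 -3.183e+02  4.070e+01  4.010e+01  4.000e-01] drum [ 5.610e+02 -3.189e+02  6.530e+01  6.200e+01  5.000e-01] board [ 561.9 -318.4  120.3  100.    99.3]
```

Cutterhead is centred on its board to within 1 mm. I'll descend and grip the tote.

```bash
python3 -m inch '[[0,-1,-40,0.4,-1],[0,0,-35,0,-1],[0,0,-16,0,-1],[0,0,0,0,-1],[0,0,0,0,1],[0,0,0,0,1],[0,0,0,0,1],[0,0,0,0,1],[0,0,0,0,1]]' 30;python3 -m inch '[[0,0,20,0,1],[0,0,40,0,1],[0,0,50,0,1],[0,0,0,0,1]]'
python3 - <<'E'
from tt import *
s=env.get_state();c=shot("wrist","w12");tote(c,(.449,-.1),"held",zo=s["ee_pos"][2]-.013)
E
```

```text
t: 23.12
ee_pos: [0.4383, -0.0968, 0.014]
tcp_rot: [[-0.943, 0.332, 0.002], [0.332, 0.943, -0.001], [-0.002, 0.0, -1.0]]
wrist_force: [-0.2, -0.1, 8.0]
gripper_width: 0.0636
grip_force: 33.9
t: 23.62
ee_pos: [0.4397, -0.0968, 0.1263]
tcp_rot: [[-0.943, 0.332, 0.006], [0.332, 0.943, -0.002], [-0.006, 0.0, -1.0]]
wrist_force: [0.2, -0.4, -1.9]
gripper_width: 0.0633
grip_force: 33.8
held rect [436.7 -98.5] [ 99.2 107.7] ang -58.8
  s:z95,z50(centre) [(-56, 162, 154), (-52, 163, 161), (-48, 163, 162), (-44, 163, 160), (-40, 177, 140), (-36, 176, 140), (-32, 170, 140), (-28, 170, 140), (-24, 169, 139), (-20, 164, 137), (-16, 163, -1), (-12, 163, -1), (-8, 162, -1), (-4, 162, -1), (0, 162, -1), (4, 162, -1), (8, 163, -1), (12, 176, 139), (16, 176, 140), (20, 167, 141), (24, 177, 140), (28, 177, 140), (32, 162, 140), (36, 159, 141), (40, 155, 142), (44, 154, 147), (48, 132, -1), (52, 126, -1)]
```

```bash
python3 -m inch '[[6,0,1,-10.3,1],[6,0,1,-10.3,1],[6,0,1,-10.3,1],[6,0,1,-10.3,1],[6,0,1,-10.3,1],[6,0,1,-10.3,1],[6,0,1,-10.3,1],[6,0,1,-10.3,1],[6,0,1,-10.3,1],[6,0,1,-10.3,1],[6,0,1,-10.3,1],[6,0,1,-10.3,1],[6,0,1,-10.3,1],[6,0,1,-10.3,1],[6,0,1,-10.3,1],[0,0,0,0,1],[0,0,0,0,1],[0,0,0,0,1]]'
python3 - <<'E'
from tt import *
s=env.get_state();R=np.array(s['tcp_rot']);print(s['ee_pos'],np.degrees(np.arctan2(R[1,1],R[0,1])),s['joint_positions'])
c=shot("wrist","w13");np.savez("pics/w13.npz",**c);tote(c,(.629,-.097),"full wrist",r0=.066)
c=shot("top","t13");np.savez("pics/t13.npz",**c);tote(c,(.629,-.097),"full top",r0=.066)
E
```

```text
t: 25.92
ee_pos: [0.527, -0.0968, 0.1377]
tcp_rot: [[0.994, 0.109, -0.001], [0.109, -0.994, -0.0], [-0.001, -0.0, -1.0]]
wrist_force: [0.5, -0.9, -0.4]
gripper_width: 0.0635
grip_force: 33.7
[ 0.52701129 -0.09675091  0.13768197] -83.74890942724227 [ 0.31205117  0.41487426 -0.30547508  1.88360016  0.15968824  0.86750421
 -1.53449497]
full wrist rect [625.9 -98.8] [103.3  64.4] ang 5.6
  s:z95,z50(centre) [(-52, 51, 50), (-48, 50, 25), (-44, 50, -1), (-40, 50, 13), (-36, 50, 12), (-32, 50, 14), (-28, 50, 19), (-24, 50, 17), (-20, 51, 16), (-16, 51, 16), (-12, 51, 17), (-8, 51, 22), (-4, 50, 21), (0, 51, 21), (4, 50, 21), (8, 50, 20), (12, 50, 17), (16, 50, 16), (20, 50, 15), (24, 50, 16), (28, 51, 18), (32, 51, 15), (36, 51, 15), (40, 50, 15), (44, 29, 14), (48, 17, 12)]
full top rect [0. 0.] [0. 0.] ang 0.0
  s:z95,z50(centre) []
```

View pics/w13.png

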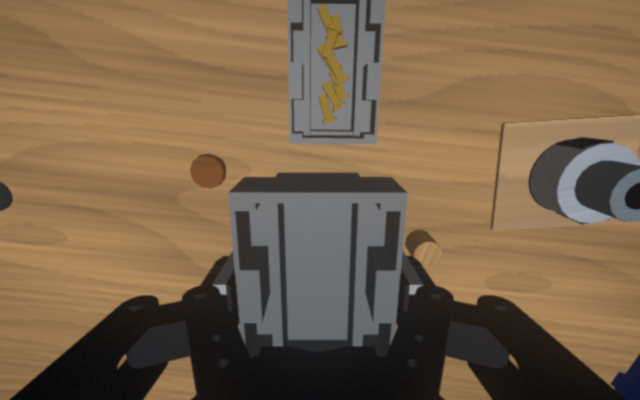

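The wrist view shows the held tote upright, its full-height wall forward at (318,185). The full tote's tall end is at (335,140), so the two are end for end as wanted. I'll measure both in this view.

```bash
python3 - <<'E'
from h import *
c=dict(np.load("pics/w13.npz"));P=cloud(c)*1000;T=np.array([527,-96.8]);a=np.radians(6.25);u=np.array([np.cos(a),np.sin(a)]);v=np.array([-u[1],u[0]])
s=(P[...,:2]-T)@u;t=(P[...,:2]-T)@v;Z=P[...,2]
m=(Z>166)&(Z<185)&(s>-40)&(s<70)&(abs(t)<45);m=cv2.morphologyEx(m.astype(np.uint8),cv2.MORPH_OPEN,np.ones((3,3)))>0
print("rim z vs s",[(k,round(float(np.median(Z[q])),1),round(float(t[q].min()),1),round(float(t[q].max()),1)) for k in range(-40,64,8) if (q:=m&(s>=k)&(s<k+8)).sum()>20])
q=m&(s>38);print("front edge s max",np.percentile(s[q],99), "z left/right",np.median(Z[q&(t>15)]),np.median(Z[q&(t<-15)]))
print("edge yaw",np.degrees(np.arctan2(*np.polyfit([k for k in range(-24,26,4)],[s[q&(t>k)&(t<k+4)].max() for k in range(-24,26,4)],1)[0:1],1)))
f=(Z>40)&(Z<60)&(s>40)&(s<170)&(abs(t+3)<45);print("full near end s",np.percentile(s[f],.5),"t",[(k,t[f&(s>k)&(s<k+8)].min().round(1),t[f&(s>k)&(s<k+8)].max().round(1)) for k in(60,80,100,120)])
E
```

```text
rim z vs s [(-32, 169.2, -31.0, 29.6), (-24, 172.0, -32.4, 31.4), (-16, 173.9, -32.9, 31.5), (-8, 174.0, -34.3, 32.6), (0, 174.1, -45.0, 44.7), (8, 174.0, -41.4, 40.9), (16, 173.4, -32.9, 31.4), (24, 173.3, -32.8, 31.5), (32, 173.8, -32.9, 31.5), (40, 173.6, -33.1, 31.4)]
front edge s max 43.423064546875956 z left/right 173.63510126057076 173.7288087698006
edge yaw 0.047008818053659314
full near end s 46.63842489138991 t [(60, np.float64(-44.4), np.float64(19.6)), (80, np.float64(-44.8), np.float64(19.2)), (100, np.float64(-44.6), np.float64(19.4)), (120, np.float64(-45.0), np.float64(18.9))]
```

```bash
python3 -m inch '[[38,0.2,0,-0.2,1],[38,0.2,0,-0.2,1],[38,0.3,0,-0.1,1],[0,0,0,0,1],[0,0,0,0,1],[0,0,-30,0,1],[0,0,-25,0,1],[0,0,-10,0,1],[0,0,-3,0,1],[0,0,0,0,1],[0,0,0,0,1]]'
```

```text
t: 27.4
ee_pos: [0.6421, -0.0959, 0.071]
tcp_rot: [[0.995, 0.098, 0.001], [0.098, -0.995, -0.0], [0.001, 0.0, -1.0]]
wrist_force: [-0.1, 0.1, -0.7]
gripper_width: 0.0633
grip_force: 33.7
```

```bash
python3 -m inch '[[-1,0,-3,0,1],[0,0,-2,0,1],[0,0,-1.5,0,1],[0,0,0,0,1]]'
```

```text
t: 27.9
ee_pos: [0.6405, -0.0959, 0.0641]
tcp_rot: [[0.995, 0.098, -0.0], [0.098, -0.995, -0.0], [-0.0, 0.0, -1.0]]
wrist_force: [-2.5, 0.1, 6.6]
gripper_width: 0.0639
grip_force: 34.4
```

Contact came at the expected height. I'll release, rise clear and check.

```bash
python3 -m inch '[[0,0,0,0,-1],[0,0,0,0,-1],[0,0,0,0,-1],[0,0,0,0,-1],[0,0,30,0,-1],[0,0,50,0,-1],[0,0,60,0,-1],[-40,0,20,0,-1],[-55,0,0,0,-1],[-55,0,0,0,-1],[0,-50,0,0,-1],[0,-50,0,0,-1],[0,-50,0,0,-1],[0,0,0,0,-1],[0,0,0,0,-1]]'
python3 - <<'E'
from tt import *
c=shot("top","t14");tote(c,(.6295,-.0963),"stack top",zo=.05,r0=.068)
P=cloud(c);print("full/all",rect(c,box((P[...,2]>.012)&(P[...,2]<.12),305,105,355,175),.1))
c=shot("wrist","w14");tote(c,(.6295,-.0975),"stack wrist",zo=.05,r0=.068)
c=shot("side","s14");P=cloud(c);m=(np.hypot(P[...,0]-.6295,P[...,1]+.097)<.07)&(P[...,2]<.12);print("zmax",np.percentile(P[m][:,2],[90,99]))
s=env.get_state();print(s["ee_pos"],s["t"])
E
```

```text
t: 29.78
ee_pos: [0.4906, -0.2454, 0.2234]
tcp_rot: [[0.995, 0.098, -0.0], [0.098, -0.995, 0.001], [-0.0, -0.001, -1.0]]
wrist_force: [0.8, 0.4, -0.2]
gripper_width: 0.0854
grip_force: 0.0
stack top rect [629.  -96.1] [110.5  64.2] ang 5.7
  s:z95,z50(centre) [(-56, 99, 76), (-52, 101, 77), (-48, 101, -1), (-44, 101, -1), (-40, 100, -1), (-36, 102, -1), (-32, 101, -1), (-28, 101, -1), (-24, 100, -1), (-20, 98, -1), (-16, 99, -1), (-12, 99, -1), (-8, 97, -1), (-4, 99, -1), (0, 101, -1), (4, 101, -1), (8, 103, -1), (12, 102, -1), (16, 102, -1), (20, 101, -1), (24, 101, -1), (28, 100, -1), (32, 98, -1), (36, 98, -1), (40, 98, -1), (44, 100, 72), (48, 100, 80), (52, 101, 99)]
full/all [620.2 -98.  123.   66.4   5.6]
stack wrist rect [ 605.2 -100.3] [63.  65.8] ang -84.5
  s:z95,z50(centre) [(-36, 99, 99), (-32, 100, 94), (-28, 101, 99), (-24, 100, 85), (-20, 79, 72), (-16, 79, -1), (-12, 79, -1), (-8, 79, -1), (-4, 79, -1), (0, 79, -1), (4, 79, -1), (8, 79, -1), (12, 79, -1), (16, 79, 78), (20, 100, 99), (24, 101, 100), (28, 101, 97), (32, 100, 88)]
zmax [0.09677862 0.10205351]
[ 0.49084922 -0.24447747  0.22365225] 29.925
```

The stacked tote's rim is level at 100 mm. Its centre is within 1 mm of the full tote's, and its low front points the opposite way.

```bash
python3 -c "
from plant import env
print(env.finish_job())"
```

```text
the job is handed in; nothing more can be done
None
```

The job is handed in at about 30 s: the push block, try square and cutterhead each lie on their silhouettes to about 1 mm, and the empty tote stands level on the full one's rim, turned end for end.

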